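Pack up the hole-cutter case

TASK

The holes are pierced, so pack up the grey hole-cutter case: with your fingertips push the upright cutter rack down until it lies flat in the case, then swing the open cover over it and press it fully shut. Do it gently, without slamming the cover and by pushing only: nothing is to be gripped or lifted, and everything else stays where it is.

Things in the scene. Friction and masses are not known exactly. Their poses are not given: they have to be found in the camera images.
- case: Fixed grey sheet-steel case, open-topped: 180 mm deep (own x) by 250 mm wide (own y), walls 3 mm, rim 48 mm above the table. Origin: centre of its underside, on the table; own x points from its front (towards the robot, give or take 30 degrees) to the cover's hinge at the back, y left, z up. A 30 mm wide trough at the back holds a loose rod.
- rack (a joint): Angle (rad) of the cutter rack: a 216 mm wide, 100 mm long steel plate with two black bars across it holding a row of brass tube cutters. 0 = lying flat in the case (its stop), about 1.5 = upright (upper stop 1.6). Hinged along the front part of the case; its free end swings away from the robot and down. Friction holds it at any angle; about 4 to 8 N square on the outer bar moves it. Take care: not above 35 N, also for a moment.
- rack_hinge (a point): Middle of the rack's hinge line, 52 mm in front of the case's centre, 12.5 mm above the table. Axes turn with the rack: x from hinge to free end, y along the hinge, z out of the side with the bars (the side towards the robot when upright, up when flat).
- rack_bar (a point): Centre of the outer face of the rack's outer black bar, 86 mm from the hinge along the rack and 29 mm out from the hinge line; the bar is 16 mm wide, 26 mm deep, 216 mm long. Axes as rack_hinge. Flat, this face is 41.5 mm above the table. The cutters between the bars lie a few mm deeper than this face and end 101 mm from the hinge.
- cover (a joint): Angle (rad) of the case's cover, a shallow grey steel pan 190 by 258 by 16 mm: 0 = fully shut (its stop), 1.6 to 1.8 = open, leaning back past upright (stop 1.95). Friction holds it at any angle; 3 to 8 N square on its outer face near the free edge swings it. There is no latch to work; it counts as shut below 0.04. Take care: not above 35 N, also for a moment.
- cover_hinge (a point): Middle of the cover's hinge line, 93 mm behind the case's centre, 48 mm above the table. Axes turn with the cover: -x from the hinge to the free edge, y along the hinge, z out of its outer face (up when shut, away from the robot when open).
- cover_edge (a point): Middle of the cover's free edge, on its outer face: 189 mm from the hinge line along the cover, 16 mm out from it (so when shut the outer face is 64 mm above the table). Axes as cover_hinge. Open, this edge is the highest point, about 230 mm above the table.
- rod: Loose wooden clearing rod, 11 mm thick, 150 mm long along its y, lying in the trough at the back inside the case; leave it there. Origin: middle of its underside.
- mug: Blue mug, 76 mm wide, 85 mm tall, standing about 0.2 m to one side of the case's centre. Origin: centre of its foot. Leave alone.
- bottle: White plastic bottle, 56 mm wide, 150 mm tall, standing about 0.2 m to the other side of the case's centre. Origin: centre of its foot. Leave alone.
- rib: Flat wooden rib, 50 by 125 by 7 mm, lying close beside the case on its left. Origin: centre of its underside. Leave alone.
- loop_tool: Clay loop tool, 160 mm long along its x, 12 mm thick, lying behind the case to the left. Origin: under its middle. Leave alone.
- paddle: Wooden paddle, 275 mm long along its y, 85 mm wide, 16 mm thick, lying behind the case. Origin: under its middle. Leave alone.
- tumbler: Pink-buff bisque tumbler, 66 mm wide, 75 mm tall, standing on the right side of the table. Origin: centre of its foot. Leave alone.
- test_tile: Upright bisque test tile on a foot, 45 by 50 by 78 mm tall, on the left side of the table. Origin: centre of its underside. Leave alone.
Mind the look-alikes: they are no part of the job. Leave any red or white look-alike of the rod alone.

How it is judged (in metres and radians):
On the way, in this order (a step that is already met when the one before it is completed fails the run):
1. the rack is pushed down flat in the case while the cover still stands open (value of joint rack below 0.06 rad and value of joint cover above 1.2 rad), for 0.2 s.
2. the cover is shut over the flat rack (value of joint cover below 0.04 rad and value of joint rack below 0.06 rad), for 0.2 s.
At the end, for the whole second after the job is handed in: The rack lies flat in the case (joint under 0.06 rad), the cover is shut over it (joint under 0.04 rad), and the clearing rod still lies in the case's rear trough (all of step 2 and x of rod in the frame of case between 0.05 and 0.09 m and height (world z) of rod below 0.02 m); the robot touches nothing.
It fails at once if a loose thing is shifted, carried or lifted by more than 30 mm (distance of any of rod, mug, bottle, rib, loop_tool, paddle, tumbler, test_tile from where it was at the start of the episode above 0.03 m).
It fails at once if a loose thing is picked up off what it rests on (more than 12 mm) (height (world z) of rod above 0.0185 m or height (world z) of any of mug, bottle, rib, loop_tool, paddle, tumbler, test_tile above 0.012 m).
It fails at once if a standing thing is tipped over (angle between any of mug, bottle, tumbler, test_tile's own z axis and vertical above 0.35 rad).
It fails at once if the cover is slammed: it comes down faster than 1.8 rad/s in its last 0.3 rad (value of joint cover below 0.3 rad and velocity of joint cover below -1.8 rad/s).
It fails at once if the rack or the cover is gripped or forced: more than 38 N from the fingers (contact force between the fingers and rack above 38 N or contact force between the fingers and cover above 38 N).
It also fails if it takes over 54 s, if anything falls off the work surface, if the arm or the gripper's body presses on something with over 40 N, if the wrist force passes 120 N, or if a joint passes its speed limit or range.

ROBOT

A 6-joint arm with a two-finger parallel gripper is mounted at the origin on the work surface. World frame = base frame: x ahead of the robot, y to its left, z up, the work surface at z = 0. Lengths are in mm, angles in rad, forces in N, time in s.
With the tool pointing down it reaches from about 325 to 900 mm from the base axis. Payload 6.1 kg.
Tool frame: the origin (TCP) lies midway between the tips of the shut fingers; the grasp point (between the pads) lies 19 mm behind it; y points along the fingers, z is the direction in which the jaws open and shut, and the axes are right-handed (so a half turn about y gives the same grasp; the last joint's range is limited). The gripper opens to 87 mm and grips with 3 to 60 N. Pads are 19 mm wide; open, the fingers measure 117 mm over their backs; the gripper's body (75 mm by 190 mm) begins 51 mm behind the grasp point.
Start: joints at [-1.266, 0.22, 1.526, -0, 1.395, -0.126], TCP at [260.991, -567.89, 222.538] pointing down, gripper open.
Joint ranges: [-2.98, 2.98], [-0.91, 2.08], [0.09, 2.57], [-1.24, 4.39], [0.2, 2.65], [-2.68, 2.68]. Speed limits (rad/s): [2.57, 2.57, 3.01, 3.14, 3.14, 3.14].

INTERFACE

Orientations are given as a 3x3 rotation matrix whose columns are the frame's x, y, z axes.
In Python, from station import sensors, imaging, workorder gives the robot as it stands.
- The arm moves only by the tool servo_tool, never from a script. Its argument "commands" is a list of rows, each a list of 3 entries, a list of its own where there are three numbers: the opening, from 0 (shut) to 1 (fully open), then the shift along the tool's x, y, z in cm, then the turn, a rotation vector about the tool's x, y, z in rad. A call has 1 to 20 rows; each row is the pose to reach, as a shift and turn from the pose commanded when the call began, along the tool's axes at that moment; what a row does not reach only later rows make up. A row lasts 1/8 s, in which the tool goes at most 62.5 mm and 10.7 degrees, less where a joint would pass 70% of its speed; a pose out of reach is approached as far as the arm can. A call with a gripper value outside its range is refused whole. The fingers move at their own pace and stop on an object; "squeeze" is the grip in N (left out, the last holds). Time passes only in rows, so rows that repeat a pose let the fingers close. It gives the time, the measured TCP pose, the force and the opening at its end, in the units of the state.
- sensors.observe(): the state, without advancing time (a new reading comes with each control period).
- imaging.capture(name): name is "scene" or "top" or "wrist"; returns a dict with "image" (384x512x3 uint8, red, green, blue), "K" (3x3 intrinsics, pixels), "k1" (the pictures are not rectified: a ray, as slopes to the right and down, at radius r is drawn at 1 + k1 r^2 times it, then the intrinsics apply), "R" (3x3) and "t" (3): a world point X has camera coordinates R X + t. Camera axes: x right, y down, z forward; pixel columns grow to the right and rows downward; lengths in mm; the calibration is good to about 2 mm. A picture is of the moment at which its call begins. There is no depth.
- workorder.hand_in(): hands the job in, once; it reports no verdict.
The state is a dict: "time_s": time; "q": joint angles; "qvel": joint speeds; "effort": joint torques, N m; "tcp_pos": TCP position; "tcp_rot": TCP orientation; "force": force on the tool from outside, world axes, zero at the start; "wrist_torque": the same for the moment, N m; "opening": opening from 0.0 (shut) to 1.0 (fully open).
Only numpy, scipy, OpenCV 4.12 (cv2) and the standard library are available. Lean on these libraries where they do the work, as an engineer would, in place of code of your own. Each camera call takes 0.05 s, during which the arm holds its last target. There are 200 camera calls.

## Working session

There is one attempt and no reset: what is moved stays moved. The work goes in short steps, Python scripts to look and compute and a tool call to move; the robot and the scene stay as the last step left them, time stands still between calls to the robot, and variables do not carry over. Pictures are saved under pics/ and viewed, about 8 in all and at most 12, crops included, and the job is handed in when it is done.

Besides the shell and the picture viewer there is one more tool, called after "Emit:" in YAML: its name, and indented under it one key for each argument. servo_tool: Moves the arm, as the interface text tells. Its arguments: {"type":"object","properties":{"commands":{"type":"array"},"squeeze":{"type":"number"}},"required":["commands"]}

```bash
mkdir -p pics; cat > h.py <<'E'
import numpy as np, cv2
from station import sensors, imaging, workorder
def cap(n,f):
    c=imaging.capture(n); cv2.imwrite(f'pics/{f}.png',cv2.cvtColor(c['image'],cv2.COLOR_RGB2BGR)); 
    np.savez(f'pics/{f}.npz',K=c['K'],k1=c['k1'],R=c['R'],t=c['t']); return c
def ld(f): return dict(np.load(f'pics/{f}.npz'))
def ray(c,u,v):
    K=np.array(c['K']);k=float(c['k1'])
    d=np.array([(u-K[0,2])/K[0,0],(v-K[1,2])/K[1,1]]);s=d.copy()
    for _ in range(20): s=d/(1+k*(s@s))
    R=np.array(c['R']); return -R.T@np.array(c['t']), R.T@np.array([*s,1.])
def onz(c,u,v,z):
    o,d=ray(c,u,v); return o+d*(z-o[2])/d[2]
def proj(c,X):
    K=np.array(c['K']);p=np.array(c['R'])@np.array(X,float)+np.array(c['t']);s=p[:2]/p[2]
    s=s*(1+float(c['k1'])*(s@s)); return K[0,0]*s[0]+K[0,2],K[1,1]*s[1]+K[1,2]
E
python3 - <<'E'
from h import *
cap('top','top0');cap('scene','scene0')
for n in('top','scene'):
    cv2.imwrite(f'pics/{n}0b.png',cv2.resize(cv2.imread(f'pics/{n}0.png'),(800,600)))
s=sensors.observe();print(s['tcp_pos'],s['tcp_rot'],s['time_s'])
E
```

```text
[ 260.83031665 -567.36355308  221.55763947] [[-9.08634893e-01 -5.02080206e-04  4.17591163e-01]
 [-4.17591402e-01  1.64263898e-03 -9.08633437e-01]
 [-2.29744659e-04 -9.99998525e-01 -1.70222347e-03]] 0.1
```

View pics/top0b.png

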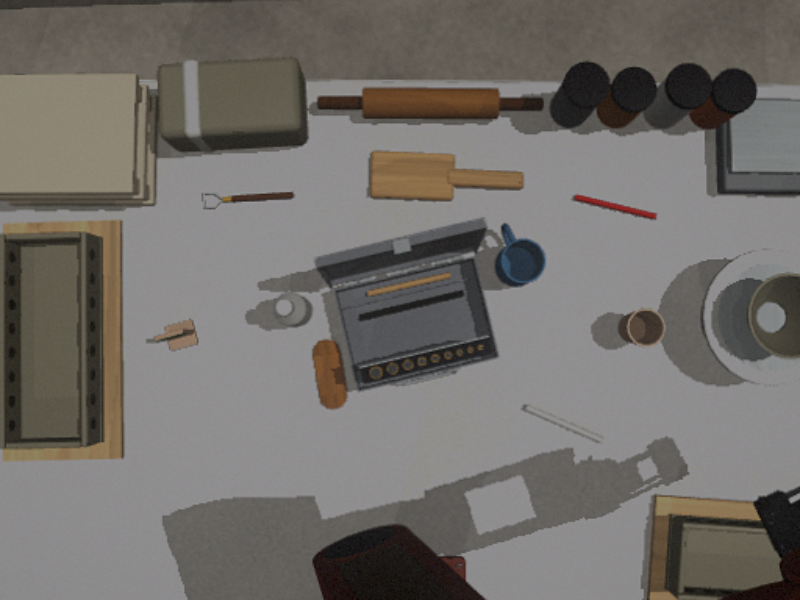

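View pics/scene0b.png

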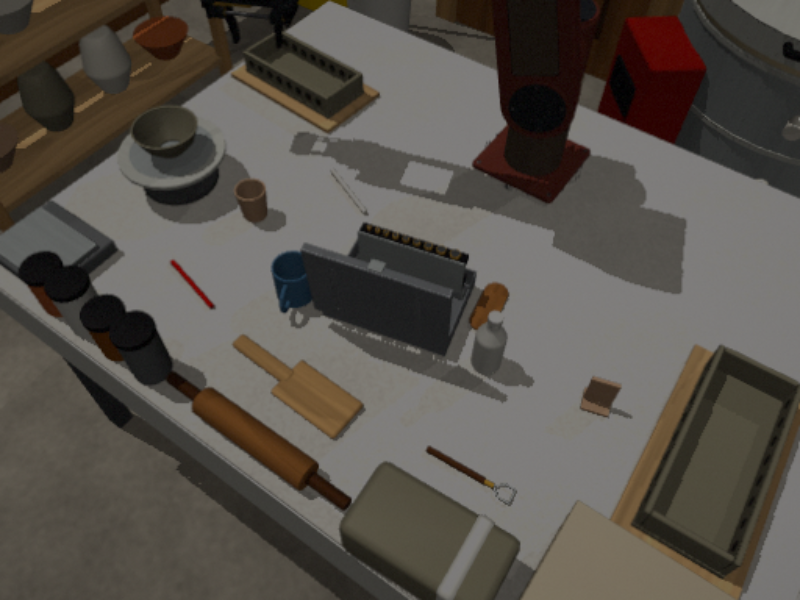

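The top view shows the case at about (415,320), with the cover standing open behind it, the mug at (520,260), the bottle at (288,310) and the rib at (330,372). I'll zoom in to get the corners.

```bash
python3 - <<'E'
from h import *
a=cv2.imread('pics/top0.png')[130:270,150:360]
cv2.imwrite('pics/topc.png',cv2.convertScaleAbs(cv2.resize(a,None,fx=3.8,fy=3.8,interpolation=cv2.INTER_CUBIC),alpha=1.8))
E
```

```text
(no output)
```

View pics/topc.png

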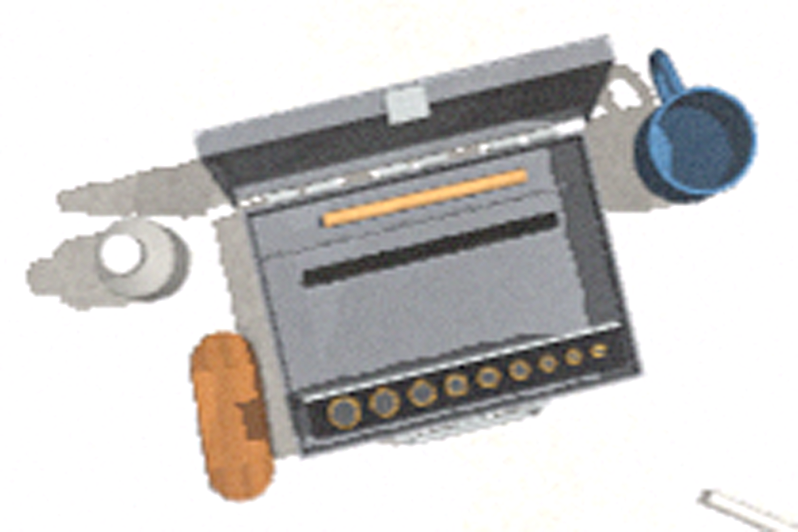

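The crop shows the front rim corners at about (302,457) and (643,374), the outer cover edge from (195,130) to (608,37), and the top edge of the rack plate from (302,400) to (620,325). Next I fit the case pose.

```bash
cat >> h.py <<'E'
def T(p):
    x,y,a=p; c,s=np.cos(a),np.sin(a); return lambda X:np.array([x+c*X[0]-s*X[1],y+s*X[0]+c*X[1],X[2]])
def cov(th,d,y,o): # d along cover from hinge, o outward
    return [93-d*np.cos(th)+o*np.sin(th),y,48+d*np.sin(th)+o*np.cos(th)]
def rk(th,d,y,o): return [-52+d*np.cos(th)-o*np.sin(th),y,12.5+d*np.sin(th)+o*np.cos(th)]
E
python3 - <<'E'
from h import *
from scipy.optimize import least_squares
c=ld('top0'); f=lambda p:np.array(p)/3.8+[150,130]
def mod(p):
    t=T(p);return [t([-90,125,48]),t([-90,-125,48]),t([90,125,48]),t([90,-125,48]),t(cov(p[3],189,129,16)),t(cov(p[3],189,-129,16)),t(rk(p[4],100,108,0)),t(rk(p[4],100,-108,0))]
ob=np.array([f(q) for q in [(302,457),(643,374),(243,212),(582,133),(195,130),(608,37),(302,400),(620,325)]])
w=np.array([1,1,.4,.4,1,1,1,1])[:,None]
r=least_squares(lambda p:(w*(np.array([proj(c,[*X]) for X in mod(p)])-ob)).ravel(),[600,0,.2,1.7,1.5],x_scale=[100,100,.1,.1,.1],loss='soft_l1')
p=r.x;print(p.round(3));print((r.fun.reshape(-1,2)).round(2))
np.save('case.npy',p);t=T(p)
for n,X in dict(bar=rk(p[4],86,0,29),barflat=rk(0,86,0,29),cedge=cov(p[3],189,0,16),hinge=[93,0,48],shut=cov(0,189,0,16)).items(): print(n,t(X).round(0))
print('mug',onz(c,520/800*512,262*.64,85).round(0),'bottle',onz(c,287*.64,308*.64,150).round(0),'rib',onz(c,330*.64,374*.64,7).round(0),'paddleR',onz(c,448*.64,180*.64,16).round(0),'whiterod',onz(c,562*.64,423*.64,8).round(0))
s=ld('scene0');im=cv2.imread('pics/scene0.png')
for X in mod(p): u,v=proj(s,X);cv2.circle(im,(int(u),int(v)),2,(0,0,255),-1)
cv2.imwrite('pics/chk.png',cv2.resize(im[120:260,150:360],None,fx=3.8,fy=3.8))
E
```

```text
Traceback (most recent call last):
  File "h.py", line 18, in T
    x,y,a=p; c,s=np.cos(a),np.sin(a); return lambda X:np.array([x+c*X[0]-s*X[1],y+s*X[0]+c*X[1],X[2]])
    ^^^^^
ValueError: too many values to unpack (expected 3)
```

```bash
sed -i 's/x,y,a=p;/x,y,a=p[:3];/' h.py
python3 - <<'E'
from h import *
from scipy.optimize import least_squares
c=ld('top0'); f=lambda p:np.array(p)/3.8+[150,130]
def mod(p):
    t=T(p);return [t([-90,125,48]),t([-90,-125,48]),t([90,125,48]),t([90,-125,48]),t(cov(p[3],189,129,16)),t(cov(p[3],189,-129,16)),t(rk(p[4],100,108,0)),t(rk(p[4],100,-108,0))]
ob=np.array([f(q) for q in [(302,457),(643,374),(243,212),(582,133),(195,130),(608,37),(302,400),(620,325)]])
w=np.array([1,1,.4,.4,1,1,1,1])[:,None]
r=least_squares(lambda p:(w*(np.array([proj(c,[*X]) for X in mod(p)])-ob)).ravel(),[600,0,.2,1.7,1.5],x_scale=[100,100,.1,.1,.1],loss='soft_l1')
p=r.x;print(p.round(3));print((r.fun.reshape(-1,2)).round(2))
np.save('case.npy',p);t=T(p)
for n,X in dict(bar=rk(p[4],86,0,29),barflat=rk(0,86,0,29),cedge=cov(p[3],189,0,16),hinge=[93,0,48],shut=cov(0,189,0,16)).items(): print(n,t(X).round(0))
print('mug',onz(c,520/800*512,262*.64,85).round(0),'bottle',onz(c,287*.64,308*.64,150).round(0),'rib',onz(c,330*.64,374*.64,7).round(0),'paddleR',onz(c,448*.64,180*.64,16).round(0),'whiterod',onz(c,562*.64,423*.64,8).round(0))
s=ld('scene0');im=cv2.imread('pics/scene0.png')
for X in mod(p): u,v=proj(s,X);cv2.circle(im,(int(u),int(v)),1,(0,0,255),-1)
cv2.imwrite('pics/chk.png',cv2.resize(im[120:260,150:360],None,fx=3.8,fy=3.8))
E
```

```text
[ 5.09986e+02 -1.56630e+01  2.32000e-01  1.65200e+00  1.55200e+00]
[[-1.03  0.14]
 [ 0.39  0.34]
 [-0.27 -0.44]
 [ 0.28 -0.59]
 [-0.45  0.46]
 [ 0.59 -0.55]
 [ 0.5  -0.08]
 [-0.22  0.03]]
bar [433. -34.  99.]
barflat [543.  -8.  42.]
cedge [631.  13. 235.]
hinge [600.   6.  48.]
shut [417. -38.  64.]
mug [ 611. -188.   85.] bottle [531. 190. 150.] rib [421. 135.   7.] paddleR [765. -73.  16.] whiterod [ 335. -274.    8.]
```

View pics/chk.png

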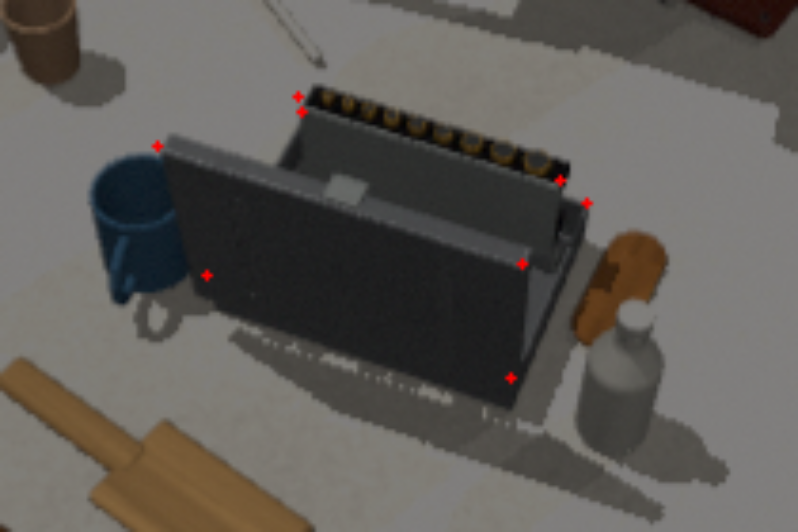

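```bash
cat >> h.py <<'E'
from scipy.spatial.transform import Rotation as Ro
P=np.load('case.npy') if __import__('os').path.exists('case.npy') else None
def state():
    s=sensors.observe();p=P;c,sn=np.cos(p[2]),np.sin(p[2]);d=np.array(s['tcp_pos'])-[p[0],p[1],0]
    f=s['force'];print('t',round(s['time_s'],2),'own',np.round([c*d[0]+sn*d[1],-sn*d[0]+c*d[1],d[2]],1),'Fown',np.round([c*f[0]+sn*f[1],-sn*f[0]+c*f[1],f[2]],1),'q',np.round(s['q'],2),'open',s['opening']);return s
def plan(pts): # (own xyz, tilt)
    s=state();R0=np.array(s['tcp_rot']);a=P[2];e=np.array([np.cos(a),np.sin(a),0]);l=np.array([-np.sin(a),np.cos(a),0])
    B=np.c_[-e,[0,0,-1],-l]
    for X,tl in pts:
        d=R0.T@(T(P)(X)-np.array(s['tcp_pos']))/10
        rv=Ro.from_matrix(R0.T@B@Ro.from_rotvec([0,0,tl]).as_matrix()).as_rotvec()
        print(np.round(X),[0,d.round(2).tolist(),rv.round(3).tolist()])
E
python3 - <<'E'
from h import *
plan([([-135,0,200],.25),([-125,0,95],.25)])
E
```

```text
t 0.1 own [-369.5 -479.5  221.6] Fown [ 0.3 -0.5 -0.2] q [-1.27  0.22  1.53  0.    1.39 -0.13] open 1.0031725186625333
[-135    0  200] [0, [-32.44, 2.24, -42.38], [0.027, 0.197, 0.249]]
[-125    0   95] [0, [-33.42, 12.74, -42.17], [0.027, 0.197, 0.249]]
```

Emit:
servo_tool:
  commands:
    - [0,[-32.4,2.2,-42.4],[0.027,0.197,0.249]]
    - [0,[-32.4,2.2,-42.4],[0.027,0.197,0.249]]
    - [0,[-32.4,2.2,-42.4],[0.027,0.197,0.249]]
    - [0,[-32.4,2.2,-42.4],[0.027,0.197,0.249]]
    - [0,[-32.4,2.2,-42.4],[0.027,0.197,0.249]]
    - [0,[-32.4,2.2,-42.4],[0.027,0.197,0.249]]
    - [0,[-32.4,2.2,-42.4],[0.027,0.197,0.249]]
    - [0,[-32.4,2.2,-42.4],[0.027,0.197,0.249]]
    - [0,[-32.4,2.2,-42.4],[0.027,0.197,0.249]]
    - [0,[-32.4,2.2,-42.4],[0.027,0.197,0.249]]
    - [0,[-32.4,2.2,-42.4],[0.027,0.197,0.249]]
    - [0,[-32.4,2.2,-42.4],[0.027,0.197,0.249]]
    - [0,[-33.0,7.5,-42.3],[0.027,0.197,0.249]]
    - [0,[-33.4,12.7,-42.2],[0.027,0.197,0.249]]
    - [0,[-33.4,12.7,-42.2],[0.027,0.197,0.249]]
    - [0,[-33.4,12.7,-42.2],[0.027,0.197,0.249]]
  squeeze: 10

```text
time_s: 2.1
tcp_pos: [389.1, -46.1, 97.2]
tcp_rot: [[-0.943, 0.243, 0.229], [-0.222, 0.054, -0.973], [-0.249, -0.969, 0.003]]
force: [0.4, -0.8, 0.0]
opening: 0.007
```

```bash
python3 - <<'E'
from h import *
state()
c=cap('wrist','w1');s=cap('scene','s1')
im=np.hstack([cv2.imread('pics/w1.png'),cv2.imread('pics/s1.png')[60:300,130:450].repeat(1,0).copy() if 0 else cv2.resize(cv2.imread('pics/s1.png')[80:290,130:410],(512,384))])
cv2.imwrite('pics/v1.png',cv2.resize(cv2.convertScaleAbs(im,alpha=1.6),(800,300)))
plan([(rk(th,86,0,29+g),.25+0*th) for th,g in [(1.55,20),(1.55,12),(1.5,8),(1.4,8),(1.2,8)]])
E
```

```text
t 2.1 own [-124.7   -1.8   97.2] Fown [ 0.3 -0.9  0. ] q [-0.46 -0.48  2.42  0.19  1.01  0.79] open 0.007094356764987694
t 2.2 own [-123.8   -2.2   98.2] Fown [-0.  -0.1 -0.8] q [-0.46 -0.48  2.42  0.19  1.01  0.79] open 0.007162775605501232
[-99.   0. 100.] [0, [-2.41, 0.49, -0.22], [-0.005, 0.0, -0.003]]
[-91.   0.  99.] [0, [-3.18, 0.71, -0.22], [-0.005, 0.0, -0.003]]
[-83.   0. 101.] [0, [-4.03, 0.77, -0.22], [-0.005, 0.0, -0.003]]
[-74.   0. 104.] [0, [-4.97, 0.74, -0.22], [-0.005, 0.0, -0.003]]
[-55.   0. 106.] [0, [-6.82, 0.96, -0.22], [-0.005, 0.0, -0.003]]
```

View pics/v1.png

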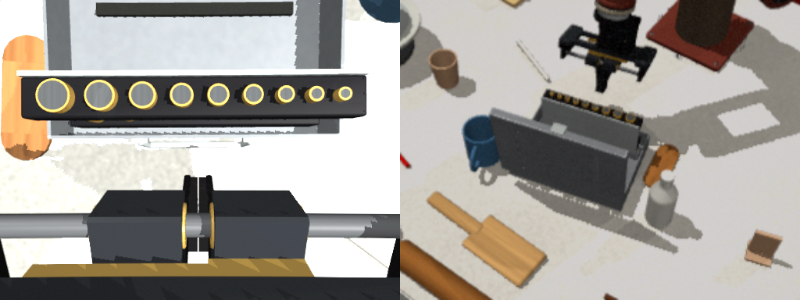

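The view shows the shut fingers centred in front of the rack bar (wrist column about 198 against a bar centre of 195), with the cover clear. I start the push.

Emit:
servo_tool:
  commands:
    - [0,[-1.2,0.3,-0.1],[0,0,0]]
    - [0,[-2.2,0.5,-0.2],[0,0,0]]
    - [0,[-2.7,0.6,-0.2],[0,0,0]]
    - [0,[-3.2,0.6,-0.2],[0,0,0]]
    - [0,[-3.7,0.7,-0.2],[0,0,0]]
    - [0,[-4.2,0.7,-0.2],[0,0,0]]

```text
time_s: 2.95
tcp_pos: [428.4, -33.3, 98.8]
tcp_rot: [[-0.943, 0.239, 0.231], [-0.224, 0.055, -0.973], [-0.245, -0.969, 0.002]]
force: [-5.7, -2.4, 3.5]
opening: 0.002
```

```bash
cat >> h.py <<'E'
def arc(ths,pen=1.,tl=.25,dy=0):
    pts=[]
    for th in ths:
        d=np.interp(th,[0,.25,.8,1.5],[85,82,80,83]); g=9.5*abs(np.sin(th-tl))-pen
        pts.append((rk(th,d,dy,29+g),tl))
    plan(pts)
E
python3 - <<'E'
from h import *
arc([1.5,1.4,1.3,1.2,1.1,1.0,.9,.8])
E
```

```text
t 2.95 own [-83.4   1.6  98.8] Fown [-6.1 -1.1  3.5] q [-0.38 -0.35  2.33  0.17  0.96  0.88] open 0.0022620906151415696
[-83.   0.  98.] [0, [-0.01, 0.09, 0.16], [-0.002, 0.001, 0.002]]
[-74.   0. 100.] [0, [-0.94, 0.1, 0.16], [-0.002, 0.001, 0.002]]
[-65.   0. 101.] [0, [-1.85, 0.21, 0.16], [-0.002, 0.001, 0.002]]
[-56.   0. 102.] [0, [-2.76, 0.41, 0.16], [-0.002, 0.001, 0.002]]
[-46.   0. 101.] [0, [-3.64, 0.7, 0.16], [-0.002, 0.001, 0.002]]
[-37.   0.  99.] [0, [-4.48, 1.09, 0.16], [-0.002, 0.001, 0.002]]
[-28.   0.  96.] [0, [-5.27, 1.57, 0.16], [-0.002, 0.001, 0.002]]
[-20.   0.  93.] [0, [-6.01, 2.13, 0.16], [-0.002, 0.001, 0.002]]
```

Emit:
servo_tool:
  commands:
    - [0,[-0.5,0.1,0.1],[0,0,0]]
    - [0,[-0.95,0.1,0.1],[0,0,0]]
    - [0,[-1.4,0.15,0.1],[0,0,0]]
    - [0,[-1.85,0.2,0.1],[0,0,0]]
    - [0,[-2.3,0.3,0.1],[0,0,0]]
    - [0,[-2.75,0.4,0.1],[0,0,0]]
    - [0,[-3.2,0.55,0.1],[0,0,0]]
    - [0,[-3.65,0.7,0.1],[0,0,0]]
    - [0,[-4.1,0.9,0.1],[0,0,0]]
    - [0,[-4.5,1.1,0.1],[0,0,0]]
    - [0,[-4.9,1.3,0.1],[0,0,0]]
    - [0,[-5.3,1.6,0.1],[0,0,0]]

```text
time_s: 4.45
tcp_pos: [483.7, -21.5, 96.9]
tcp_rot: [[-0.943, 0.242, 0.23], [-0.224, 0.055, -0.973], [-0.248, -0.969, 0.003]]
force: [-2.5, -0.3, 0.1]
opening: 0.004
```

```bash
python3 - <<'E'
from h import *
arc([.9,.8,.7,.6,.5,.4,.3,.2,.1,.05,0])
E
```

```text
t 4.45 own [-26.9   0.4  96.9] Fown [-2.5  0.3  0.1] q [-0.3  -0.18  2.21  0.16  0.9   0.96] open 0.0040536125305990055
[-28.   0.  96.] [0, [0.16, 0.01, 0.04], [-0.002, 0.001, -0.001]]
[-20.   0.  93.] [0, [-0.57, 0.57, 0.04], [-0.002, 0.001, -0.001]]
[-11.   0.  89.] [0, [-1.32, 1.17, 0.03], [-0.002, 0.001, -0.001]]
[-3.  0. 84.] [0, [-1.99, 1.86, 0.03], [-0.002, 0.001, -0.001]]
[ 5.  0. 78.] [0, [-2.58, 2.62, 0.03], [-0.002, 0.001, -0.001]]
[12.  0. 71.] [0, [-3.09, 3.44, 0.03], [-0.002, 0.001, -0.001]]
[18.  0. 64.] [0, [-3.5, 4.31, 0.03], [-0.002, 0.001, -0.001]]
[23.  0. 57.] [0, [-3.87, 5.13, 0.03], [-0.002, 0.001, -0.001]]
[28.  0. 50.] [0, [-4.2, 5.91, 0.03], [-0.002, 0.001, -0.001]]
[31.  0. 47.] [0, [-4.34, 6.31, 0.02], [-0.002, 0.001, -0.001]]
[33.  0. 43.] [0, [-4.46, 6.73, 0.02], [-0.002, 0.001, -0.001]]
```

Emit:
servo_tool:
  commands:
    - [0,[-0.2,0.3,0],[0,0,0]]
    - [0,[-0.6,0.6,0],[0,0,0]]
    - [0,[-0.95,0.9,0],[0,0,0]]
    - [0,[-1.3,1.2,0],[0,0,0]]
    - [0,[-1.65,1.5,0],[0,0,0]]
    - [0,[-2.0,1.9,0],[0,0,0]]
    - [0,[-2.3,2.25,0],[0,0,0]]
    - [0,[-2.6,2.6,0],[0,0,0]]
    - [0,[-2.85,3.0,0],[0,0,0]]
    - [0,[-3.1,3.4,0],[0,0,0]]
    - [0,[-3.3,3.9,0],[0,0,0]]
    - [0,[-3.5,4.3,0],[0,0,0]]
    - [0,[-3.7,4.7,0],[0,0,0]]
    - [0,[-3.85,5.1,0],[0,0,0]]

```text
time_s: 6.2
tcp_pos: [531.9, -10.0, 56.7]
tcp_rot: [[-0.943, 0.241, 0.23], [-0.224, 0.055, -0.973], [-0.248, -0.969, 0.002]]
force: [-1.7, -0.4, 1.0]
opening: 0.008
```

```bash
python3 - <<'E'
from h import *
arc([.2,.1,.05,0,-.03])
E
```

```text
t 6.2 own [22.7  0.4 56.7] Fown [-1.7 -0.   1. ] q [-0.24  0.01  2.11  0.16  0.8   1.  ] open 0.00827926234884324
[23.  0. 57.] [0, [-0.06, 0.0, 0.04], [-0.002, 0.001, -0.0]]
[28.  0. 50.] [0, [-0.4, 0.78, 0.04], [-0.002, 0.001, -0.0]]
[31.  0. 47.] [0, [-0.54, 1.18, 0.04], [-0.002, 0.001, -0.0]]
[33.  0. 43.] [0, [-0.66, 1.6, 0.04], [-0.002, 0.001, -0.0]]
[34.  0. 41.] [0, [-0.69, 1.84, 0.04], [-0.002, 0.001, -0.0]]
```

Emit:
servo_tool:
  commands:
    - [0,[-0.2,0.4,0],[0,0,0]]
    - [0,[-0.4,0.8,0],[0,0,0]]
    - [0,[-0.5,1.1,0],[0,0,0]]
    - [0,[-0.6,1.3,0],[0,0,0]]
    - [0,[-0.65,1.5,0],[0,0,0]]

```text
time_s: 6.82
tcp_pos: [541.6, -7.8, 43.9]
tcp_rot: [[-0.943, 0.241, 0.23], [-0.224, 0.055, -0.973], [-0.248, -0.969, 0.002]]
force: [-0.6, -1.2, 0.8]
opening: 0.01
```

```bash
python3 - <<'E'
from h import *
state()
cap('wrist','w2');cap('top','t2')
im=np.hstack([cv2.imread('pics/w2.png'),cv2.resize(cv2.imread('pics/t2.png')[130:270,180:367],(512,384))])
cv2.imwrite('pics/v2.png',cv2.resize(cv2.convertScaleAbs(im,alpha=1.6),(800,300)))
E
```

```text
t 6.83 own [32.6  0.4 43.9] Fown [-0.9 -1.   0.8] q [-0.23  0.06  2.09  0.16  0.77  1.01] open 0.009899641735117868
```

View pics/v2.png

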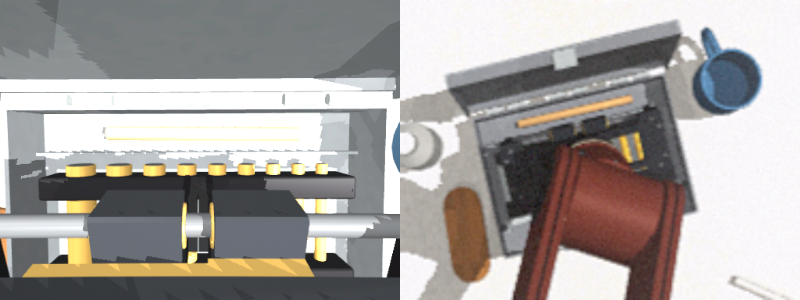

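The rack is nearly flat, with the fingertips on the outer bar at about (198,185). I keep pressing in small steps.

Emit:
servo_tool:
  commands:
    - [0,[-0.03,0.1,0],[0,0,0]]
    - [0,[-0.06,0.2,0],[0,0,0]]
    - [0,[-0.09,0.3,0],[0,0,0]]
    - [0,[-0.09,0.3,0],[0,0,0]]

```text
time_s: 7.42
tcp_pos: [542.3, -7.6, 42.8]
tcp_rot: [[-0.943, 0.239, 0.232], [-0.225, 0.055, -0.973], [-0.245, -0.969, 0.002]]
force: [-17.8, -2.9, 23.8]
opening: 0.007
```

Total force is about 30 N, and the tip height matches the rack lying flat at its stop. I back off along the tool.

Emit:
servo_tool:
  commands:
    - [0,[0,-0.3,0],[0,0,0]]
    - [0,[0,-3,0],[0,0,0]]
    - [0,[0,-6,0],[0,0,0]]
    - [0,[0,-10,0],[0,0,0]]
    - [0,[0,-10,0],[0,0,0]]
    - [0,[0,-10,0],[0,0,0]]

```text
time_s: 8.18
tcp_pos: [518.8, -12.8, 137.8]
tcp_rot: [[-0.943, 0.241, 0.23], [-0.224, 0.055, -0.973], [-0.248, -0.969, 0.002]]
force: [-0.3, -0.4, -0.7]
opening: 0.005
```

```bash
python3 - <<'E'
from h import *
state()
w=cap('wrist','w3')
im=cv2.convertScaleAbs(cv2.imread('pics/w3.png'),alpha=1.5)
t=T(P)
for th,col in((0,(0,255,0)),(.1,(0,0,255))):
    for y in(-108,108):
        for d,o in((78,29),(94,29)):
            u,v=proj(w,t(rk(th,d,y,o)));cv2.circle(im,(int(u),int(v)),3,col,1)
cv2.imwrite('pics/v3.png',im)
plan([([10,0,290],0),([150,0,300],0),([145,0,205],0)])
E
```

```text
t 8.18 own [  9.2   0.7 137.8] Fown [-0.4 -0.3 -0.7] q [-0.25 -0.15  2.09  0.14  0.98  1.02] open 0.005408763006879902
t 8.22 own [  8.8   1.  137. ] Fown [-0.9  0.4 -0.6] q [-0.25 -0.15  2.09  0.14  0.98  1.02] open 0.006944735289094948
[ 10   0 290] [0, [-3.88, -14.8, 0.12], [-0.001, 0.0, -0.249]]
[150   0 300] [0, [-17.7, -12.32, 0.12], [-0.001, 0.0, -0.249]]
[145   0 205] [0, [-14.87, -3.24, 0.11], [-0.001, 0.0, -0.249]]
```

View pics/v3.png

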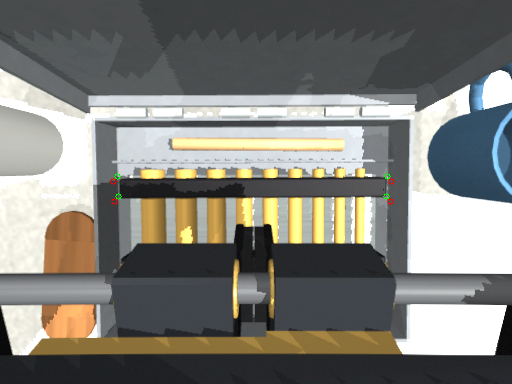

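The bar sits on the projected flat marks (green, row about 176–196), so the rack is flat. The cover is still open and the rod is in its trough. Next I go over and behind the cover.

Emit:
servo_tool:
  commands:
    - [0,[-1.5,-6,0.1],[0,0,-0.1]]
    - [0,[-3,-12,0.1],[0,0,-0.2]]
    - [0,[-3.9,-14.8,0.1],[0,0,-0.249]]
    - [0,[-3.9,-14.8,0.1],[0,0,-0.249]]
    - [0,[-8,-14.3,0.1],[0,0,-0.249]]
    - [0,[-13,-13.2,0.1],[0,0,-0.249]]
    - [0,[-18.2,-12.2,0.1],[0,0,-0.249]]
    - [0,[-18.2,-12.2,0.1],[0,0,-0.249]]
    - [0,[-18.2,-12.2,0.1],[0,0,-0.249]]
    - [0,[-17,-7.5,0.1],[0,0,-0.249]]
    - [0,[-15.85,-3.0,0.1],[0,0,-0.249]]
    - [0,[-15.85,-3.0,0.1],[0,0,-0.249]]

```text
time_s: 9.72
tcp_pos: [657.0, 19.8, 201.8]
tcp_rot: [[-0.973, -0.008, 0.23], [-0.23, -0.001, -0.973], [0.008, -1.0, -0.001]]
force: [-1.6, -0.1, -0.0]
opening: 0.0
```

```bash
cat >> h.py <<'E'
def carc(ths,pen=1.5,t=0.,D=180):
    pts=[]
    for th in ths:
        # near corner (-9.5) touches outer face; keep contact point at d along cover
        d=np.interp(th,[0,.3,1.2,1.65],[D-8,D-8,D-4,D-20]); g=9.5*abs(np.sin(th))-pen
        pts.append((cov(th,d,0,16+g),t))
    plan(pts)
E
python3 - <<'E'
from h import *
s=cap('scene','s4');cv2.imwrite('pics/v4.png',cv2.convertScaleAbs(cv2.resize(cv2.imread('pics/s4.png')[60:285,150:450],(640,480)),alpha=1.6))
carc([1.65,1.6,1.5,1.4,1.3,1.2,1.1,1.0,.9,.8,.7])
E
```

```text
t 9.78 own [1.534e+02 1.000e-01 2.054e+02] Fown [-0.4  0.4  1.6] q [-0.09  0.31  1.45 -0.    1.38  1.25] open 0.005479358101934574
[130.   0. 206.] [0, [2.38, -0.01, 0.01], [-0.001, -0.0, 0.002]]
[122.   0. 209.] [0, [3.17, -0.35, 0.01], [-0.001, -0.0, 0.002]]
[105.   0. 215.] [0, [4.82, -0.91, 0.01], [-0.001, -0.0, 0.002]]
[ 88.   0. 218.] [0, [6.56, -1.29, 0.01], [-0.001, -0.0, 0.002]]
[ 70.   0. 220.] [0, [8.38, -1.49, 0.01], [-0.001, -0.0, 0.002]]
[ 51.   0. 221.] [0, [10.24, -1.48, 0.01], [-0.001, -0.0, 0.002]]
[ 34.   0. 215.] [0, [11.96, -0.92, 0.01], [-0.001, -0.0, 0.002]]
[ 17.   0. 208.] [0, [13.61, -0.18, 0.01], [-0.001, -0.0, 0.002]]
[  2.   0. 198.] [0, [15.18, 0.73, 0.01], [-0.001, -0.0, 0.002]]
[-13.   0. 188.] [0, [16.65, 1.8, 0.01], [-0.001, -0.0, 0.002]]
[-27.   0. 176.] [0, [18.0, 3.01, 0.01], [-0.001, -0.0, 0.002]]
```

View pics/v4.png

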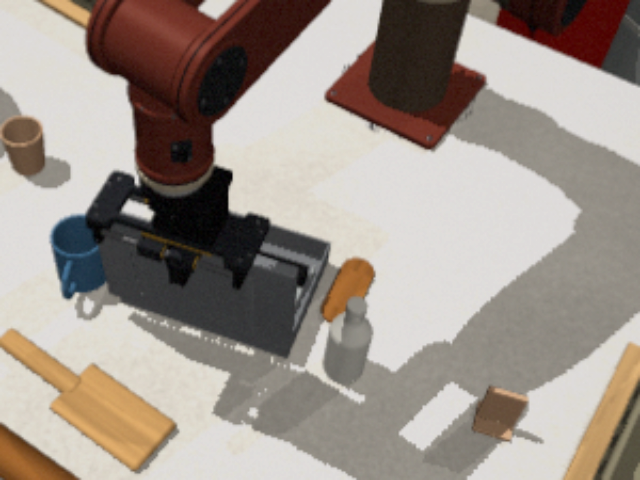

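Fingers are behind the cover near (180,260), clear of the mug and bottle. I begin the cover push.

Emit:
servo_tool:
  commands:
    - [0,[1.0,0,0],[0,0,0]]
    - [0,[1.8,0,0],[0,0,0]]
    - [0,[2.3,0,0],[0,0,0]]
    - [0,[2.8,-0.2,0],[0,0,0]]
    - [0,[3.3,-0.4,0],[0,0,0]]
    - [0,[3.8,-0.55,0],[0,0,0]]
    - [0,[4.3,-0.7,0],[0,0,0]]
    - [0,[4.8,-0.9,0],[0,0,0]]

```text
time_s: 10.78
tcp_pos: [614.0, 9.2, 214.9]
tcp_rot: [[-0.973, 0.0, 0.23], [-0.23, -0.001, -0.973], [-0.0, -1.0, 0.001]]
force: [4.0, 1.0, -2.0]
opening: 0.004
```

```bash
python3 - <<'E'
from h import *
carc([1.5,1.4,1.3,1.2,1.1,1.0,.9,.8,.7])
E
```

```text
t 10.78 own [1.069e+02 2.000e-01 2.149e+02] Fown [ 4.1  0.1 -2. ] q [-0.11  0.2   1.57 -0.    1.38  1.23] open 0.004422504482124653
[105.   0. 215.] [0, [0.17, 0.02, 0.02], [-0.001, 0.0, -0.0]]
[ 88.   0. 218.] [0, [1.91, -0.36, 0.02], [-0.001, 0.0, -0.0]]
[ 70.   0. 220.] [0, [3.72, -0.56, 0.02], [-0.001, 0.0, -0.0]]
[ 51.   0. 221.] [0, [5.59, -0.57, 0.02], [-0.001, 0.0, -0.0]]
[ 34.   0. 215.] [0, [7.31, -0.0, 0.02], [-0.001, 0.0, -0.0]]
[ 17.   0. 208.] [0, [8.96, 0.73, 0.02], [-0.001, 0.0, -0.0]]
[  2.   0. 198.] [0, [10.53, 1.64, 0.02], [-0.001, 0.0, -0.0]]
[-13.   0. 188.] [0, [12.0, 2.7, 0.02], [-0.001, 0.0, -0.0]]
[-27.   0. 176.] [0, [13.35, 3.91, 0.01], [-0.001, 0.0, -0.0]]
```

Emit:
servo_tool:
  commands:
    - [0,[0.8,-0.1,0],[0,0,0]]
    - [0,[1.7,-0.3,0],[0,0,0]]
    - [0,[2.6,-0.45,0],[0,0,0]]
    - [0,[3.5,-0.55,0],[0,0,0]]
    - [0,[4.4,-0.55,0],[0,0,0]]
    - [0,[5.3,-0.5,0],[0,0,0]]
    - [0,[6.2,-0.35,0],[0,0,0]]
    - [0,[7.1,-0.05,0],[0,0,0]]
    - [0,[8.0,0.3,0],[0,0,0]]
    - [0,[8.9,0.7,0],[0,0,0]]
    - [0,[9.7,1.15,0],[0,0,0]]
    - [0,[10.5,1.65,0],[0,0,0]]
    - [0,[11.3,2.2,0],[0,0,0]]
    - [0,[12.0,2.7,0],[0,0,0]]

```text
time_s: 12.52
tcp_pos: [497.3, -18.9, 187.9]
tcp_rot: [[-0.973, 0.001, 0.23], [-0.23, -0.002, -0.973], [-0.001, -1.0, 0.002]]
force: [1.7, -0.6, 0.3]
opening: 0.002
```

```bash
python3 - <<'E'
from h import *
carc([.8,.7,.6,.5,.4,.3,.25,.2,.15,.1,.05,0])
E
```

```text
t 12.53 own [-13.1  -0.3 187.9] Fown [ 1.5 -1.   0.3] q [-0.2  -0.06  1.89 -0.    1.31  1.14] open 0.0020582221621041155
[-13.   0. 188.] [0, [-0.0, 0.0, -0.03], [-0.002, 0.0, -0.001]]
[-27.   0. 176.] [0, [1.35, 1.21, -0.03], [-0.002, 0.0, -0.001]]
[-39.   0. 162.] [0, [2.58, 2.56, -0.03], [-0.002, 0.0, -0.001]]
[-50.   0. 148.] [0, [3.65, 4.02, -0.03], [-0.002, 0.0, -0.001]]
[-59.   0. 132.] [0, [4.57, 5.59, -0.04], [-0.002, 0.0, -0.001]]
[-66.   0. 115.] [0, [5.32, 7.25, -0.04], [-0.002, 0.0, -0.001]]
[-69.   0. 107.] [0, [5.64, 8.09, -0.04], [-0.002, 0.0, -0.001]]
[-72.   0.  98.] [0, [5.93, 8.96, -0.05], [-0.002, 0.0, -0.001]]
[-75.   0.  89.] [0, [6.17, 9.84, -0.05], [-0.002, 0.0, -0.001]]
[-77.   0.  81.] [0, [6.36, 10.73, -0.05], [-0.002, 0.0, -0.001]]
[-78.   0.  72.] [0, [6.5, 11.63, -0.05], [-0.002, 0.0, -0.001]]
[-79.   0.  62.] [0, [6.6, 12.53, -0.05], [-0.002, 0.0, -0.001]]
```

Emit:
servo_tool:
  commands:
    - [0,[0.7,0.6,0],[0,0,0]]
    - [0,[1.35,1.2,0],[0,0,0]]
    - [0,[2.0,1.9,0],[0,0,0]]
    - [0,[2.6,2.55,0],[0,0,0]]
    - [0,[3.1,3.3,0],[0,0,0]]
    - [0,[3.65,4.0,0],[0,0,0]]
    - [0,[4.1,4.8,0],[0,0,0]]
    - [0,[4.55,5.6,0],[0,0,0]]
    - [0,[4.95,6.4,0],[0,0,0]]
    - [0,[5.3,7.2,0],[0,0,0]]
    - [0,[5.6,8.0,0],[0,0,0]]
    - [0,[5.75,8.4,0],[0,0,0]]
    - [0,[5.9,8.9,0],[0,0,0]]
    - [0,[6.05,9.4,0],[0,0,0]]
    - [0,[6.15,9.8,0],[0,0,0]]
    - [0,[6.25,10.2,0],[0,0,0]]
    - [0,[6.35,10.6,0],[0,0,0]]

```text
time_s: 14.65
tcp_pos: [436.4, -33.7, 82.0]
tcp_rot: [[-0.973, 0.002, 0.23], [-0.23, -0.002, -0.973], [-0.001, -1.0, 0.002]]
force: [0.1, 0.0, 1.3]
opening: 0.008
```

```bash
python3 - <<'E'
from h import *
carc([.1,.05,0])
E
```

```text
t 14.65 own [-75.8  -0.6  82. ] Fown [0.2 0.  1.3] q [-0.26 -0.08  2.13 -0.    1.09  1.08] open 0.008499935807805985
[-77.   0.  81.] [0, [0.08, 0.15, -0.06], [-0.002, 0.0, -0.001]]
[-78.   0.  72.] [0, [0.23, 1.05, -0.06], [-0.002, 0.0, -0.001]]
[-79.   0.  62.] [0, [0.33, 1.95, -0.06], [-0.002, 0.0, -0.001]]
```

Emit:
servo_tool:
  commands:
    - [0,[0.05,0.3,0],[0,0,0]]
    - [0,[0.1,0.6,0],[0,0,0]]
    - [0,[0.15,0.9,0],[0,0,0]]
    - [0,[0.2,1.2,0],[0,0,0]]
    - [0,[0.25,1.4,0],[0,0,0]]
    - [0,[0.25,1.6,0],[0,0,0]]

```text
time_s: 15.4
tcp_pos: [433.6, -34.3, 66.0]
tcp_rot: [[-0.973, 0.001, 0.23], [-0.23, -0.002, -0.973], [-0.001, -1.0, 0.002]]
force: [-0.3, -0.3, 1.7]
opening: 0.004
```

Emit:
servo_tool:
  commands:
    - [0,[0,0.1,0],[0,0,0]]
    - [0,[0,0.2,0],[0,0,0]]
    - [0,[0,0.25,0],[0,0,0]]
    - [0,[0,0.25,0],[0,0,0]]

```text
time_s: 15.9
tcp_pos: [433.7, -34.2, 64.3]
tcp_rot: [[-0.973, 0.001, 0.231], [-0.231, -0.002, -0.973], [-0.0, -1.0, 0.002]]
force: [-5.5, 0.8, 7.6]
opening: 0.005
```

Emit:
servo_tool:
  commands:
    - [0,[0,0.05,0],[0,0,0]]
    - [0,[0,0.08,0],[0,0,0]]
    - [0,[0,0.08,0],[0,0,0]]

```text
time_s: 16.27
tcp_pos: [433.7, -34.3, 64.3]
tcp_rot: [[-0.973, 0.0, 0.231], [-0.231, -0.002, -0.973], [-0.0, -1.0, 0.002]]
force: [-7.2, 0.6, 16.1]
opening: 0.005
```

Pressing 0.8 mm further added 8.5 N and the TCP stayed at 64.3 mm, so the cover is at its stop. I lift away.

Emit:
servo_tool:
  commands:
    - [0,[0,-0.3,0],[0,0,0]]
    - [0,[0,-3,0],[0,0,0]]
    - [0,[0,-8,0],[0,0,0]]
    - [0,[4,-13,0],[0,0,0]]
    - [0,[4,-16,0],[0,0,0]]
    - [0,[4,-16,0],[0,0,0]]
    - [0,[4,-16,0],[0,0,0]]

```text
time_s: 17.15
tcp_pos: [394.3, -43.0, 221.8]
tcp_rot: [[-0.973, 0.0, 0.23], [-0.23, -0.001, -0.973], [-0.0, -1.0, 0.002]]
force: [-0.6, -0.2, -0.0]
opening: 0.007
```

```bash
python3 - <<'E'
from h import *
state()
s=cap('scene','s5');im=cv2.imread('pics/s5.png');t=T(P)
for th,col in((0,(0,255,0)),(.06,(0,0,255))):
    for y in(-129,129): u,v=proj(s,t(cov(th,189,y,16)));cv2.circle(im,(int(u),int(v)),1,col,-1)
cv2.imwrite('pics/v5.png',cv2.convertScaleAbs(cv2.resize(im[100:280,150:390],(800,600)),alpha=1.6))
E
```

```text
t 17.15 own [-118.9    0.   221.8] Fown [-0.6 -0.1 -0. ] q [-0.31 -0.36  2.08 -0.    1.42  1.03] open 0.007272875367073302
```

View pics/v5.png

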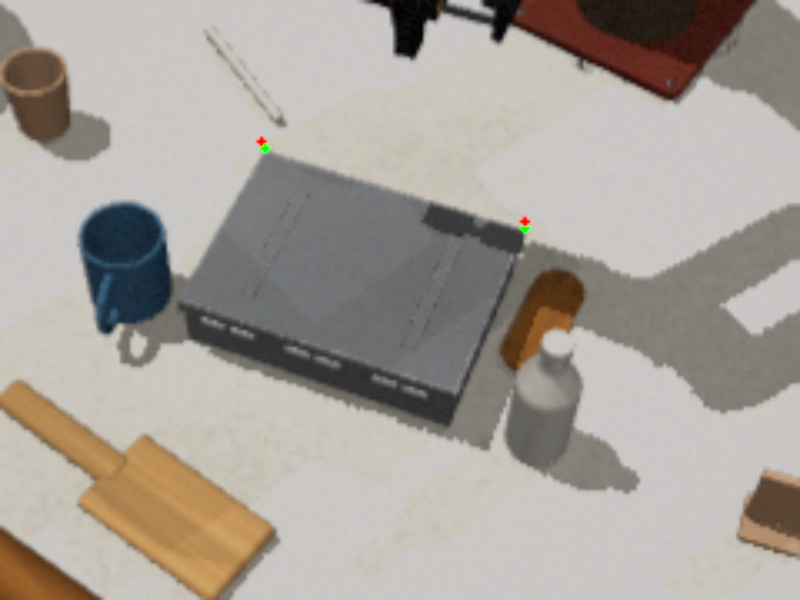

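The cover is shut: its free corners at (267,152) and (524,234) are at or below the shut marks. Everything else stands where it was and the arm is clear, so I hand in.

```bash
python3 -c "
from station import workorder
print(workorder.hand_in())"
```

```text
the job is handed in; nothing more can be done
None
```

I pushed the rack flat with the shut fingertips, then swung the cover over from behind, pressed it onto its stop and handed the job in at about 17 s. The hand-in gave no verdict, and I had no direct reading of the joint angles.

- **Rack:** before I closed the cover, the wrist picture showed the bar within 1–3 pixels of its projected flat position. The fingertip height also matched the rack lying at its stop.
- **Cover:** it stopped at a TCP height of 64.3 mm, against 64 mm for fully shut. Pressing 0.8 mm further raised the upward force from 7.6 to 16 N without moving it. The last picture shows its corners at or below the projected shut position.
- **Forces:** the highest force I read was about 30 N, against the 35 N caution and the 38 N limit. It came while pressing the rack onto its stop. I only read forces at the end of each move, so short peaks in between were not seen.
- **Other things:** no neighbouring thing visible in the last picture had moved noticeably. The rod was in its trough before the cover went over it; I could not see it afterwards.
- **Disagreement:** the case position fitted from the top camera was about 3 mm off in the scene camera. I allowed for that by feeling for contact near the stops.

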